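# Put the etchant bottle away in its crib and latch the gate

## Task

Put the brown dropper bottle that stands on the bench away: stand it upright on the tray inside the bottle crib, beside the bottle already there, setting it down rather than dropping it. Then push the crib's gate fully shut, until its spring tongue snaps in behind the strike and holds it, and let go. Keep both bottles from tipping and leave the round steel test block and the tape roll where they are.

Things in the scene. Friction and masses are not known exactly. Their poses are not given: they have to be found in the camera images.
- bottle: Brown dropper bottle on the bench, 120 mm tall: round body 46 mm across up to 60 mm, shoulder to 78 mm, round black collar 24 mm across from 78 to 92 mm, rubber bulb 12 mm across up to 120 mm. About 0.12 kg. Best gripped by the collar from above. Origin at the centre of its underside, z up.
- stored_bottle: A second, equal brown dropper bottle, already standing in the crib near the gate's hinge side. Origin at the centre of its underside.
- crib: Bottle crib, fixed, open-topped: steel tray 150 mm deep (x) by 230 mm wide (y) with a 30 mm high rim; a 16 mm square grey post 140 mm high at each corner (centres x +-67, y +-107 mm); rails and bars at the back (+x) and sides; the gate in the front (-x, towards the robot). Origin at the centre of its underside, z up.
- crib_floor (a point): Centre of the tray's inner floor (144 x 224 mm inside the rim), 8 mm above the crib's underside; axes as the crib's. The stored bottle stands 45 to 60 mm to its -y side. A bottle's centre must lie between x = -30 and +40 mm to clear the shut gate's latch case and the back rails.
- test_block: Round steel hardness test block lying flat on the bench, 60 mm across, 16 mm high. Leave alone.
- tape: Roll of black tape lying flat on the bench, 57 mm across, 19 mm high. Leave alone.
- gate_hinge (a point): Point on the gate's upright hinge axis (crib's front right, 67 mm to -x and 92 mm to -y of crib_floor), at the height of the gate's top edge, 136 mm above the crib's underside.
- gate_end (a point): Top of the gate's free end, on its mid-plane, 180 mm from the hinge axis; moves with the gate. The gate: grey tube frame with bars, 100 mm high, 14 mm thick, top rail 14 mm high. A steel latch case 44 mm long, 22 mm thick sits at the free end, 32 to 68 mm below the top edge; its small release knob stands out 24 mm from the mid-plane on the outer face.
- gate (a joint): Gate angle, rad: 0 = shut against its stop (gate along the crib's +y from the hinge), growing to 1.6 as the free end swings out to -x. Seen from above it closes clockwise; push its outer face. It swings freely with slight friction and stays where it is left. Near 0.08 rad the tongue meets the strike; 4 to 7 N at the free end (more nearer the hinge) push it over.
- tongue (a joint): Travel of the sprung latch tongue, m: 0 = fully out, up to 0.0105 pressed back into the gate's free end. Its leading side slopes, its back is flat. As the gate is pushed, the strike lip on the crib's front left post presses it in by about 6 mm; below about 0.01 rad of gate angle it springs out behind the lip and holds the gate.
Things that resemble listed ones, but are neither listed nor needed, are in the scene too. What is shaped like the bottle but blue or green is not meant.

How it is judged:
By the outcome, as a careful person would: the job done as asked, in the order asked, and still so for the second after the job is handed in, with the robot touching nothing.
It also fails if it takes over 56 s, if anything falls off the work surface, if the arm or the gripper's body presses on something with over 40 N, if the wrist force passes 120 N, or if a joint passes its speed limit or range.

## Robot

A 6-joint arm with a two-finger parallel gripper is mounted at the origin on a cart in front of the work surface, level with it; the furniture and walls round the work are solid. World frame = base frame: x ahead of the robot, y to its left, z up, the work surface at z = 0. Lengths are in m, angles in rad, forces in N, time in s.
With the tool pointing down it reaches from about 0.35 to 0.8 m from the base axis. Payload 7.3 kg.
Tool frame: the origin (TCP) lies between the finger pads; the fingertips stand 25 mm ahead of it and the grasp point (between the pads) lies 6 mm ahead of it (r.tip_extent is the distance from the TCP to the fingertips, in m); z points along the fingers, y is the line along which they close (so a half turn about z gives the same grasp; the last joint's range is limited). The gripper opens to 85 mm and grips with 20 to 120 N. Pads are 22 mm wide; open, the fingers measure 114 mm over their backs; the gripper's body (76 mm by 85 mm) begins 54 mm behind the grasp point. The pads swing forward as they close: fully open they stand 13 mm farther back than shut.
Start: joints at [1.119, 0.342, 1.524, -0, 1.275, -0.146], TCP at [0.158, 0.501, 0.231] pointing down, gripper open.
Joint ranges: [-2.53, 2.53], [-0.77, 2.02], [0.04, 2.7], [-1, 4.14], [0.28, 2.66], [-3.11, 3.11]. Speed limits (rad/s): [2.57, 2.57, 3.14, 3.14, 3.14, 3.14].

## Interface

Orientations are given as a unit quaternion [x, y, z, w].
In Python, from workcell import r, command_gripper, optics gives the robot as it stands. The module is installed in compiled form; this text tells all that it offers. Calls block until the motion is done:
- r.reach(position, orientation): joint-space move of the TCP to a pose.
- r.move_straight(position, orientation=None, speed=0.15, max_force=None): straight line of the TCP; orientation=None keeps the orientation; speed is the mean speed in m/s. With max_force (N) it stops when the force on the tool has changed by that much, and returns True; else False.
- r.movej(angles): joint-space move.
- command_gripper(opening, force=None): finger opening in m; force is the grip in N (None keeps the last); returns when the fingers have stopped.
- r.hold(seconds).
- r.solve_ik(position, orientation): joint angles nearest the present ones, or None.
- r.read_state(): the state.
- optics.get_image(name): name is "side" or "top"; returns (picture, depth): 384x512x3 uint8, red, green, blue; 384x512 float32, m along the optical axis (not along the pixel's ray), 0 where there is no reading.
- optics.camera_model(name): a dict with "K" (3x3 intrinsics, pixels), "R" (3x3) and "t" (3): a world point X has camera coordinates R X + t. Camera axes: x right, y down, z forward; pixel columns grow to the right and rows downward; lengths in m; the calibration is good to about 2 mm. A picture is of the moment at which its call begins. camera_model takes no time and is no camera call.
A pose or a line that the arm cannot do raises r.PlanningError and nothing moves.
- r.finish_job(): hands the job in; it is judged then, once.
The state is a dict: "time_s": time; "joint_positions": joint angles; "dq": joint speeds; "tau": joint torques, N m; "eef_pos": TCP position; "eef_rot": TCP orientation; "contact_force": force on the tool from outside, world axes, zero at the start; "torque": the same for the moment, N m; "grip_width": finger opening in m; "grip_force": force on a finger pad.
Only numpy, scipy, OpenCV 4.12 (cv2) and the standard library are available. Lean on these libraries where they do the work, as an engineer would, in place of code of your own. Each camera call takes 0.05 s, during which the arm holds its last target. There are 200 camera calls.

## Working session

There is one attempt and no reset: what is moved stays moved. The work goes in short steps, each a Python script; the robot and the scene stay as the last script left them, time stands still between calls to the robot, and variables do not carry over. Pictures are saved under pics/ and viewed, at most 10 in all, crops included, and the job is handed in when it is done.

```bash
mkdir -p pics
cat > h.py <<'E'
import numpy as np, cv2
from workcell import r, command_gripper, optics
def snap(n,f=None):
    im,d=optics.get_image(n); np.savez('pics/'+(f or n)+'.npz',im=im,d=d)
    if f: cv2.imwrite('pics/'+f+'.png',im[:,:,::-1])
    return im,d
def cloud(n,d):
    c=optics.camera_model(n);K,R,t=[np.array(c[k]) for k in('K','R','t')]
    v,u=np.indices(d.shape); p=np.stack([(u-K[0,2])/K[0,0]*d,(v-K[1,2])/K[1,1]*d,d],-1)
    return (p-t.reshape(3))@R
E
python3 - <<'E'
from h import *
a,_=snap('top','top0');b,_=snap('side','side0')
for n in('top','side'):
    c=optics.camera_model(n);print(n,np.round(c['K'],1).tolist(),(-np.array(c['R']).T@np.array(c['t'])).round(3))
print(r.read_state()['time_s'],r.read_state()['eef_rot'])
E
```

```text
top [[441.0, 0.0, 261.0], [0.0, 441.0, 184.1], [0.0, 0.0, 1.0]] [ 0.325 -0.137  1.003]
side [[404.8, 0.0, 247.2], [0.0, 404.8, 198.6], [0.0, 0.0, 1.0]] [0.182 0.295 0.765]
0.1 [ 1.52272784e-01  9.88338260e-01 -6.72297163e-04 -1.78770160e-04]
```

View pics/top0.png

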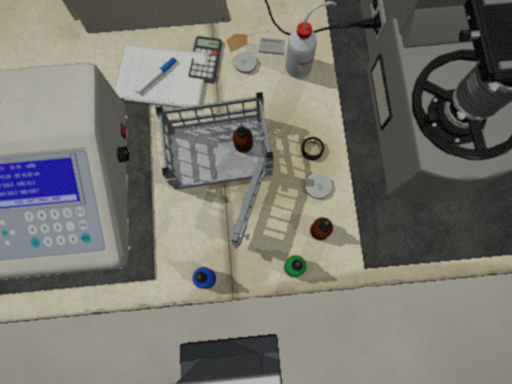

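View pics/side0.png

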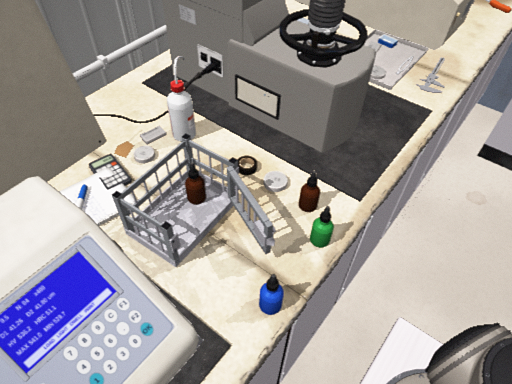

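Top view: there are two brown bottles, one on the bench at (321,228) and one in the crib at (243,138). The blue (203,278) and green (295,266) ones are lookalikes. The bench bottle at (321,228) fits, since it is brown and outside the crib. The gate is open from its hinge near (268,155) to its end at (238,240), the tape is at (313,148) and the steel disc at (319,185). Next I'll measure positions and view an enlarged crop to confirm.

Run:
```python
from h import *
D=np.load('pics/top0.npz');im,d=D['im'],D['d'];P=cloud('top',d)
S=np.load('pics/side0.npz');Q=cloud('side',S['d'])
def show(nm,P,m):
    p=P[m];print(nm,len(p),'min',p.min(0).round(3),'max',p.max(0).round(3),'med',np.median(p,0).round(3))
def win(P,u0,u1,v0,v1,lo,hi):
    m=np.zeros(P.shape[:2],bool);m[v0:v1,u0:u1]=1
    return m&(P[...,2]>lo)&(P[...,2]<hi)
for lo,hi in((.015,.058),(.08,.097),(.1,.13)):
    show(f'bottle top {lo}',P,win(P,300,345,208,248,lo,hi)); show(f'bottle side {lo}',Q,win(Q,295,328,165,215,lo,hi))
    show(f'stored top {lo}',P,win(P,230,258,118,156,lo+.008,hi+.008)); show(f'stored side {lo}',Q,win(Q,183,208,158,206,lo+.008,hi+.008))
for n,w in dict(tape=(300,328,134,162),block=(303,335,171,201),green=(280,310,250,282)).items(): show(n,P,win(P,*w,.01,.14))
m=win(P,150,278,88,245,.132,.15)
show('posts/top',P,m)
# post tops: z~0.14
n,l,s,c=cv2.connectedComponentsWithStats(win(P,150,280,88,250,.125,.15).astype(np.uint8))
for i in range(1,n):
    if s[i,4]>3: q=P[l==i];print(s[i],q.min(0).round(3),q.max(0).round(3),q.mean(0).round(3))
print('floor z',np.median(P[win(P,180,225,140,165,-.01,.03)][:,2]))
cr=np.hstack([cv2.resize(im[85:285,150:350],(400,400),interpolation=2),cv2.resize(S['im'][130:330,100:360],(400,308),interpolation=2)[:308] if 0 else cv2.resize(S['im'][120:320,150:350],(400,400),interpolation=2)])
cv2.imwrite('pics/crop1.png',cr[:,:,::-1])
```

```text
bottle top 0.015 107 min [ 0.423 -0.301  0.017] max [ 0.47  -0.255  0.058] med [ 0.435 -0.266  0.051]
bottle side 0.015 244 min [ 0.421 -0.294  0.015] max [ 0.466 -0.258  0.058] med [ 0.435 -0.264  0.039]
stored top 0.015 161 min [ 0.643 -0.163  0.023] max [ 0.729 -0.099  0.066] med [ 0.649 -0.126  0.047]
stored side 0.015 352 min [ 0.641 -0.185  0.023] max [ 0.732 -0.103  0.066] med [ 0.656 -0.121  0.045]
bottle top 0.08 67 min [ 0.435 -0.29   0.081] max [ 0.457 -0.267  0.096] med [ 0.443 -0.275  0.092]
bottle side 0.08 84 min [ 0.374 -0.29   0.082] max [ 0.456 -0.21   0.097] med [ 0.44  -0.275  0.092]
stored top 0.08 69 min [ 0.655 -0.135  0.089] max [ 0.675 -0.113  0.104] med [ 0.661 -0.124  0.1  ]
stored side 0.08 78 min [ 0.653 -0.173  0.089] max [ 0.692 -0.115  0.103] med [ 0.659 -0.123  0.1  ]
bottle top 0.1 36 min [ 0.44  -0.283  0.1  ] max [ 0.452 -0.273  0.122] med [ 0.445 -0.277  0.115]
bottle side 0.1 76 min [ 0.365 -0.285  0.1  ] max [ 0.451 -0.209  0.122] med [ 0.44  -0.277  0.112]
stored top 0.1 35 min [ 0.66  -0.129  0.11 ] max [ 0.669 -0.118  0.13 ] med [ 0.664 -0.124  0.12 ]
stored side 0.1 46 min [ 0.658 -0.13   0.108] max [ 0.668 -0.121  0.129] med [ 0.662 -0.125  0.119]
tape 287 min [ 0.613 -0.312  0.011] max [ 0.667 -0.259  0.023] med [ 0.639 -0.285  0.018]
block 527 min [ 0.52  -0.316  0.01 ] max [ 0.579 -0.258  0.021] med [ 0.549 -0.287  0.016]
green 402 min [ 0.348 -0.234  0.012] max [ 0.393 -0.189  0.121] med [ 0.369 -0.208  0.065]
posts/top 1320 min [ 0.426 -0.185  0.132] max [0.733 0.051 0.147] med [ 0.585 -0.116  0.136]
[ 155   92  119  150 1610] [ 0.426 -0.185  0.125] [0.733 0.051 0.147] [ 0.608 -0.087  0.135]
[239 125   4   4  11] [ 0.663 -0.128  0.125] [ 0.669 -0.121  0.13 ] [ 0.666 -0.124  0.128]
floor z 0.008379089127324981
```

View pics/crop1.png

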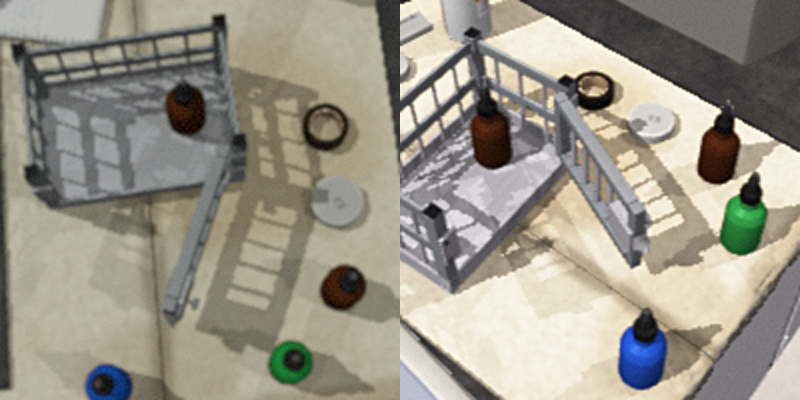

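The crop confirms it: the bench bottle is brown with a black collar (right panel, 720,150), separate from the green and blue ones. Next I'll locate the four dark post caps and the gate line.

Run:
```python
from h import *
D=np.load('pics/top0.npz');im,d=D['im'],D['d'];P=cloud('top',d)
m=np.zeros(d.shape,bool);m[88:195,150:278]=1
m&=(P[...,2]>.133)&(P[...,2]<.15)&(im.max(2)<75)
n,l,s,c=cv2.connectedComponentsWithStats(m.astype(np.uint8),connectivity=8)
for i in range(1,n):
    if s[i,4]>8: q=P[l==i];print(s[i],((q.min(0)+q.max(0))/2).round(4),q.mean(0).round(4),np.ptp(q,axis=0).round(3))
g=np.zeros(d.shape,bool);g[165:248,225:270]=1
g&=(P[...,2]>.128)&(P[...,2]<.145)&(P[...,0]<.57)
q=P[g][:,:2];c0=q.mean(0);u,sv,vt=np.linalg.svd(q-c0);print('gate',c0,vt[0],np.ptp((q-c0)@vt[0]),np.ptp((q-c0)@vt[1]),c0+vt[0]*((q-c0)@vt[0]).min(),c0+vt[0]*((q-c0)@vt[0]).max())
```

```text
[256  93   7   8  49] [ 0.724  -0.1689  0.1397] [ 0.7233 -0.1693  0.1409] [0.014 0.013 0.013]
[156 107   7   8  48] [0.7134 0.0428 0.1399] [0.7127 0.0424 0.1411] [0.015 0.012 0.012]
[265 152   8   9  63] [ 0.5924 -0.1766  0.1402] [ 0.5914 -0.1768  0.1416] [0.016 0.015 0.014]
[163 167   7   9  54] [0.5798 0.034  0.1394] [0.5786 0.0339 0.1413] [0.015 0.012 0.013]
gate [ 0.49734729 -0.12054696] [-0.91477381  0.40396643] 0.1572851055969581 0.014325822311147712 [ 0.57147526 -0.15328206] [ 0.42759496 -0.08974415]
```

```bash
cat >> h.py <<'E'
TH=.056; C=np.array([.6515,-.0675]); X=np.array([np.cos(TH),np.sin(TH)]); Y=np.array([-np.sin(TH),np.cos(TH)])
def crib(x,y): return C+x*X+y*Y
def down(yaw):  # tool pointing down, tool y (closing line) at this yaw
    a=(yaw+np.pi/2)/2; return [np.cos(a),np.sin(a),0,0]
def st(*k):
    s=r.read_state(); print({q:np.round(s[q],3).tolist() for q in('time_s','eef_pos','contact_force','grip_width','grip_force')+k})
E
python3 - <<'E'
from h import *
q=down(TH); b=[.446,-.278]
for qq in(q,down(TH+np.pi)):
    for p in([*b,.26],[*b,.104],[*crib(.005,.045),.28],[*crib(.005,.045),.112]): s=r.solve_ik(p,qq); print(None if s is None else np.round(s,2))
print(r.tip_extent)
command_gripper(.045,30); print(r.tip_extent)
r.reach([*b,.20],q); st()
r.move_straight([*b,.106],speed=.08,max_force=6); st('joint_positions'); print(r.tip_extent)
im,d=snap('side','side1'); t,_=snap('top')
cv2.imwrite('pics/crop2.png',np.hstack([cv2.resize(im[120:270,230:380],(400,400),interpolation=2),cv2.resize(t[170:290,260:380],(400,400),interpolation=2)])[:,:,::-1])
E
```

```text
[-0.7   0.32  1.47 -0.    1.35 -0.76]
[-0.7   0.48  1.69 -0.    0.97 -0.76]
[-0.15  0.57  1.03 -0.    1.55 -0.21]
[-0.15  0.68  1.29 -0.    1.17 -0.21]
[-0.7   0.32  1.47 -0.    1.35  2.38]
[-0.7   0.48  1.69 -0.    0.97  2.38]
[-0.15  0.57  1.03 -0.    1.55  2.93]
[-0.15  0.68  1.29 -0.    1.17  2.93]
0.025
0.025
{'time_s': 3.492, 'eef_pos': [0.446, -0.277, 0.2], 'contact_force': [-0.225, 1.539, -0.818], 'grip_width': 0.045, 'grip_force': 0.0}
{'time_s': 4.817, 'eef_pos': [0.446, -0.278, 0.107], 'contact_force': [0.259, -1.089, -0.27], 'grip_width': 0.045, 'grip_force': 0.0, 'joint_positions': [-0.703, 0.477, 1.692, 0.0, 0.972, -0.759]}
0.025
```

View pics/crop2.png

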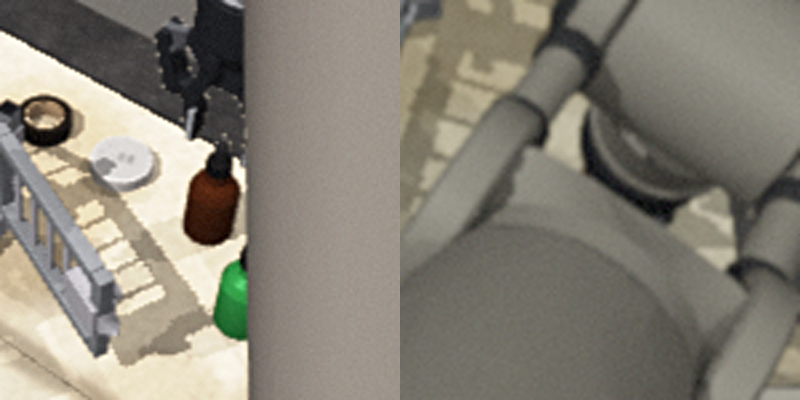

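The crop shows the far finger's tip at about (195,130), which looks higher than the bulb at (220,155), and the forearm hides the other finger. I'll check this numerically from the depth image.

Run:
```python
from h import *
S=np.load('pics/side1.npz');im,d=S['im'],S['d'];Q=cloud('side',d)
c=optics.camera_model('side');K,R,t=[np.array(c[k]) for k in('K','R','t')]
def pr(X): x=K@(R@np.array(X)+t.reshape(3)); return (x[:2]/x[2]).round(1)
print('bulb',pr([.446,-.278,.12]),'tip+x',pr([.446+.025,-.278,.082]),pr([.446+.025,-.278,.104]))
for v,u in((168,301),(171,302),(165,300),(160,304),(178,312),(182,312),(186,312)): print(u,v,Q[v,u].round(3),im[v,u])
```

```text
bulb [312.5 172.1] tip+x [301.  178.5] [302.1 171.9]
301 168 [ 0.469 -0.266  0.127] [129 129 133]
302 171 [ 0.467 -0.268  0.118] [18 18 16]
300 165 [ 0.473 -0.267  0.133] [134 137 143]
304 160 [ 0.469 -0.273  0.147] [28 24 27]
312 178 [ 0.444 -0.278  0.102] [29 31 31]
312 182 [ 0.441 -0.275  0.094] [36 35 32]
312 186 [ 0.439 -0.275  0.081] [16 17 17]
```

Run:
```python
from h import *
S=np.load('pics/side1.npz');im,d=S['im'],S['d'];Q=cloud('side',d)
for v in range(150,186,2): print(v,[(u,*Q[v,u].round(3).tolist()) for u in(298,301,304,307)], im[v,301])
cv2.imwrite('pics/crop3.png',cv2.resize(im[130:210,270:330],(600,600*80//60*3//4),interpolation=0)[:,:,::-1])
```

```text
150 [(298, 0.486, -0.272, 0.167), (301, 0.483, -0.279, 0.164), (304, 0.467, -0.262, 0.186), (307, 0.46, -0.263, 0.189)] [39 41 44]
152 [(298, 0.484, -0.27, 0.164), (301, 0.473, -0.262, 0.177), (304, 0.466, -0.262, 0.181), (307, 0.459, -0.26, 0.186)] [27 27 29]
154 [(298, 0.483, -0.269, 0.159), (301, 0.475, -0.267, 0.165), (304, 0.465, -0.26, 0.177), (307, 0.469, -0.284, 0.157)] [29 30 35]
156 [(298, 0.483, -0.27, 0.152), (301, 0.473, -0.265, 0.162), (304, 0.466, -0.264, 0.168), (307, 0.47, -0.286, 0.148)] [31 33 33]
158 [(298, 0.55, -0.397, 0.008), (301, 0.472, -0.264, 0.158), (304, 0.468, -0.271, 0.155), (307, 0.468, -0.285, 0.144)] [31 31 34]
160 [(298, 0.546, -0.392, 0.007), (301, 0.471, -0.264, 0.152), (304, 0.469, -0.273, 0.147), (307, 0.467, -0.284, 0.139)] [60 66 68]
162 [(298, 0.541, -0.384, 0.009), (301, 0.471, -0.266, 0.145), (304, 0.467, -0.272, 0.142), (307, 0.469, -0.289, 0.128)] [164 165 167]
164 [(298, 0.48, -0.269, 0.131), (301, 0.471, -0.267, 0.138), (304, 0.467, -0.273, 0.135), (307, 0.518, -0.391, 0.011)] [146 145 151]
166 [(298, 0.479, -0.269, 0.125), (301, 0.471,
[... 591 characters left out ...]
02, -0.368, 0.002)] [251 247 235]
176 [(298, 0.517, -0.35, -0.0), (301, 0.51, -0.353, 0.001), (304, 0.504, -0.357, 0.002), (307, 0.497, -0.361, 0.004)] [247 242 229]
178 [(298, 0.512, -0.343, 0.001), (301, 0.506, -0.348, 0.001), (304, 0.499, -0.35, 0.003), (307, 0.494, -0.355, 0.003)] [248 242 229]
180 [(298, 0.508, -0.336, 0.002), (301, 0.502, -0.34, 0.003), (304, 0.497, -0.347, 0.001), (307, 0.456, -0.278, 0.088)] [248 242 229]
182 [(298, 0.504, -0.331, 0.001), (301, 0.497, -0.333, 0.004), (304, 0.493, -0.341, 0.0), (307, 0.453, -0.274, 0.086)] [246 238 221]
184 [(298, 0.501, -0.325, 0.002), (301, 0.495, -0.33, 0.002), (304, 0.463, -0.283, 0.064), (307, 0.457, -0.284, 0.068)] [249 243 226]
```

View pics/crop3.png

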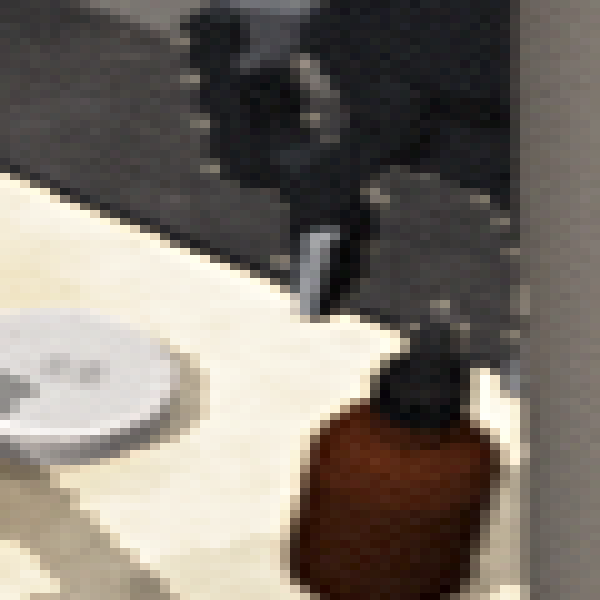

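The crop shows the fingertip at about (315,310), above the bottle's collar at (420,390). By depth its lower end is at z≈0.112, not 0.082. I'll descend in guarded steps and re-measure the tip from depth.

Run:
```python
from h import *
b=[.446,-.278]
def tip(z0):
    im,d=snap('side','s_%d'%(z0*1000)); Q=cloud('side',d)
    m=np.zeros(d.shape,bool);m[130:200,285:315]=1
    m&=(abs(Q[...,0]-.474)<.009)&(abs(Q[...,1]+.278)<.016)&(Q[...,2]>.03)
    print('finger z lowest',np.sort(Q[m][:,2])[:8].round(3))
for z in(.107,.098,.089):
    hit=r.move_straight([*b,z],speed=.06,max_force=5); r.hold(.1); print(hit); st(); tip(z)
    if hit: break
```

```text
False
{'time_s': 5.267, 'eef_pos': [0.446, -0.278, 0.107], 'contact_force': [0.049, -0.226, 0.369], 'grip_width': 0.045, 'grip_force': 0.0}
finger z lowest [0.044 0.057 0.061 0.061 0.112 0.112 0.115 0.116]
False
{'time_s': 5.717, 'eef_pos': [0.446, -0.278, 0.098], 'contact_force': [0.156, -0.857, 0.347], 'grip_width': 0.045, 'grip_force': 0.0}
finger z lowest [0.059 0.104 0.105 0.105 0.105 0.107 0.107 0.108]
False
{'time_s': 6.167, 'eef_pos': [0.446, -0.278, 0.089], 'contact_force': [0.104, -0.916, 0.182], 'grip_width': 0.045, 'grip_force': 0.0}
finger z lowest [0.044 0.06  0.06  0.093 0.093 0.094 0.097 0.098]
```

Run:
```python
from h import *
b=[.446,-.278]
print(r.move_straight([*b,.083],speed=.06,max_force=5)); st()
im,d=snap('side','s_83')
command_gripper(.015,35); st()
im2,d=snap('side','s_g')
c=lambda i:cv2.resize(i[130:220,270:345],(400,480),interpolation=2)
cv2.imwrite('pics/crop4.png',np.hstack([c(im),c(im2)])[:,:,::-1])
```

```text
False
{'time_s': 6.467, 'eef_pos': [0.446, -0.278, 0.083], 'contact_force': [0.063, 0.013, -0.521], 'grip_width': 0.045, 'grip_force': 0.0}
{'time_s': 6.85, 'eef_pos': [0.446, -0.278, 0.083], 'contact_force': [-0.997, 0.36, 2.024], 'grip_width': 0.022, 'grip_force': 34.252}
```

View pics/crop4.png

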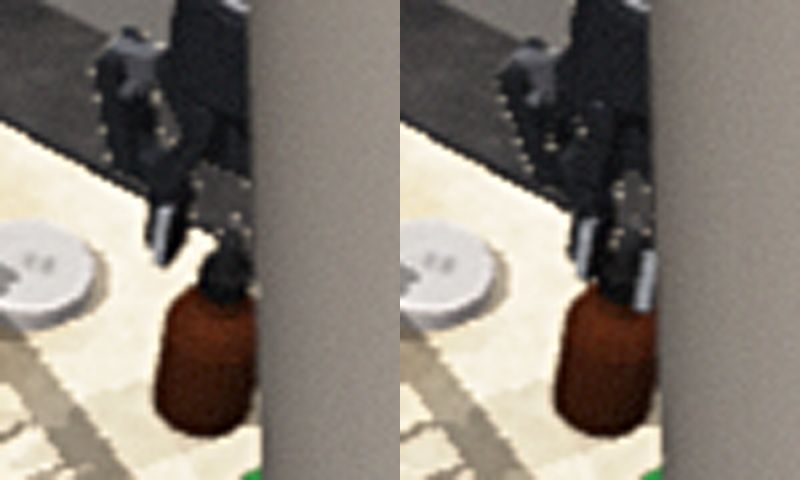

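The right panel shows both pads on the collar at about (585,250) and (645,280), with the bottle upright. Now lift, carry and set down.

Run:
```python
from h import *
b=[.446,-.278]; p=crib(.005,.04); q=down(TH)
r.move_straight([*b,.265],speed=.15); st()
r.move_straight([*p,.265],speed=.18); st()
im,d=snap('side','s_over'); Q=cloud('side',d)
t,dt=snap('top','t_over')
cv2.imwrite('pics/crop5.png',np.hstack([im,cv2.resize(t[80:260,150:350],(280,384))[:, :]])[:,:,::-1])
m=(im[...,0]>1.6*im[...,2])&(im[...,0]>35)&(Q[...,2]>.14)&(Q[...,2]<.26)&(abs(Q[...,0]-p[0])<.05)&(abs(Q[...,1]-p[1])<.05)
print(m.sum(), Q[m].min(0).round(3),Q[m].max(0).round(3),p) if m.any() else print('none')
```

```text
{'time_s': 8.267, 'eef_pos': [0.446, -0.278, 0.264], 'contact_force': [-0.224, 1.159, -2.078], 'grip_width': 0.021, 'grip_force': 34.332}
{'time_s': 10.225, 'eef_pos': [0.654, -0.028, 0.265], 'contact_force': [-0.947, -0.91, -1.482], 'grip_width': 0.022, 'grip_force': 34.334}
467 [ 0.628 -0.042  0.185] [ 0.669 -0.008  0.258] [ 0.65425333 -0.02728285]
```

View pics/crop5.png

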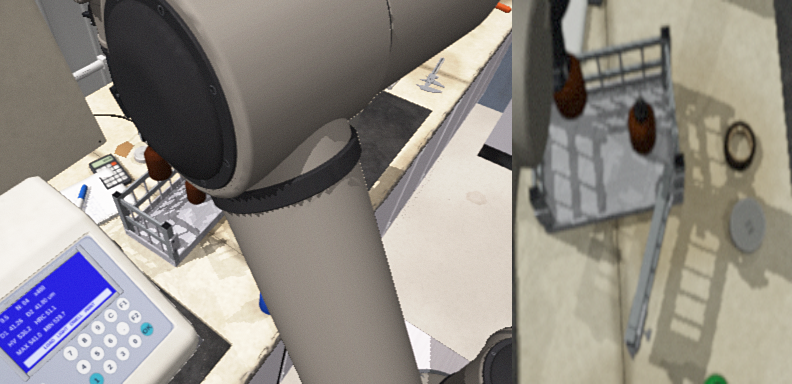

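The bottle is held upright over the crib (side view 155,165). Next I'll lower it with a force guard.

Run:
```python
from h import *
p=crib(.005,.04)
print(r.move_straight([*p,.105],speed=.12,max_force=10)); st(); r.hold(.2)
print(r.move_straight([*p,.085],speed=.02,max_force=2.5)); r.hold(.2); st()
```

```text
False
{'time_s': 11.808, 'eef_pos': [0.655, -0.027, 0.106], 'contact_force': [0.255, 0.864, -0.646], 'grip_width': 0.022, 'grip_force': 34.336}
True
{'time_s': 12.9, 'eef_pos': [0.654, -0.027, 0.091], 'contact_force': [-0.261, -0.257, 5.889], 'grip_width': 0.022, 'grip_force': 34.949}
```

```bash
cat >> h.py <<'E'
H=crib(-.067,-.092)
def push(phi,rad=.115,off=.018,z=.105,flip=0):
    g=np.cos(phi)*Y+np.sin(phi)*-X; n=np.cos(phi)*-X-np.sin(phi)*Y  # along gate, outer normal
    w=H+rad*g+off*n; return [*w,z],down(np.arctan2(g[1],g[0])+flip)
E
python3 - <<'E'
from h import *
p=crib(.005,.04)
command_gripper(.05); r.hold(.2); r.move_straight([*p,.27],speed=.12); st('joint_positions')
for f in(0,np.pi):
    for a in(1.1,.6,.3,0,-.03):
        pp,q=push(a,off=.03 if a==1.1 else .018,flip=f); s=r.solve_ik(pp,q); print(f,a,np.round(pp,3),None if s is None else np.round(s,2))
E
```

```text
{'time_s': 15.133, 'eef_pos': [0.654, -0.027, 0.269], 'contact_force': [-0.832, 1.069, 0.514], 'grip_width': 0.05, 'grip_force': 0.0, 'joint_positions': [-0.159, 0.573, 1.047, -0.0, 1.526, -0.215]}
0 1.1 [ 0.472 -0.144  0.105] [-0.45  0.43  1.78 -0.    0.93  3.1 ]
0 0.6 [ 0.505 -0.083  0.105] [-0.31  0.46  1.73 -0.    0.95 -2.54]
0 0.3 [ 0.533 -0.062  0.105] [-0.26  0.5   1.66 -0.    0.98 -2.18]
0 0 [ 0.565 -0.049  0.105] [-0.22  0.54  1.57 -0.    1.02 -1.85]
0 -0.03 [ 0.569 -0.049  0.105] [-0.22  0.55  1.56 -0.    1.03 -1.82]
3.141592653589793 1.1 [ 0.472 -0.144  0.105] [-0.45  0.43  1.78 -0.    0.93 -0.04]
3.141592653589793 0.6 [ 0.505 -0.083  0.105] [-0.31  0.46  1.73 -0.    0.95  0.6 ]
3.141592653589793 0.3 [ 0.533 -0.062  0.105] [-0.26  0.5   1.66 -0.    0.98  0.96]
3.141592653589793 0 [ 0.565 -0.049  0.105] [-0.22  0.54  1.57 -0.    1.02  1.29]
3.141592653589793 -0.03 [ 0.569 -0.049  0.105] [-0.22  0.55  1.56 -0.    1.03  1.33]
```

Run:
```python
from h import *
F=np.pi
command_gripper(0.0)
p,q=push(1.1,off=.05,z=.25,flip=F); r.reach(p,q)
im,d=snap('top','t_placed'); P=cloud('top',d)
m=(P[...,2]>.08)&(P[...,2]<.135)&(np.linalg.norm(P[...,:2]-crib(.005,.04),axis=-1)<.035)
print('placed bottle top pts',m.sum(),P[m].min(0).round(3),P[m].max(0).round(3)) if m.any() else print('hidden')
p,q=push(1.1,off=.05,flip=F); print(r.move_straight(p,speed=.12,max_force=8)); st()
for a in(1.1,.95,.8,.65,.5,.38,.26):
    p,q=push(a,flip=F); h=r.move_straight(p,q,speed=.1,max_force=10); print(a,h)
    if h: break
r.hold(.1); st()
im,d=snap('top','t_push')
s,_=snap('side','s_push')
cv2.imwrite('pics/crop6.png',np.hstack([cv2.resize(im[70:270,130:350],(396,360)),cv2.resize(s[100:300,90:310],(396,360))])[:,:,::-1])
```

```text
placed bottle top pts 103 [ 0.642 -0.039  0.08 ] [ 0.665 -0.017  0.129]
False
{'time_s': 18.008, 'eef_pos': [0.465, -0.163, 0.106], 'contact_force': [0.643, 0.309, -0.053], 'grip_width': -0.0, 'grip_force': 0.0}
1.1 False
0.95 False
0.8 False
0.65 False
0.5 False
0.38 False
0.26 False
{'time_s': 20.458, 'eef_pos': [0.536, -0.06, 0.105], 'contact_force': [0.977, 0.014, -0.686], 'grip_width': 0.0, 'grip_force': 0.0}
```

View pics/crop6.png

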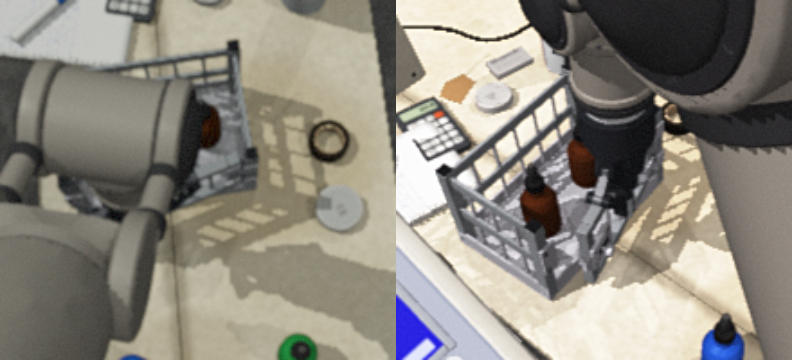

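Both bottles stand upright in the crib (side panel 540,205 and 580,160), and the gate is nearly shut with the fingers on its outer face. Now the final push.

Run:
```python
from h import *
F=np.pi
for a in(.16,.1): p,q=push(a,flip=F); print(r.move_straight(p,q,speed=.06,max_force=12))
st()
for a in(.06,.03,.01,-.01,-.03,-.05,-.07,-.09):
    p,q=push(a,flip=F); h=r.move_straight(p,q,speed=.02,max_force=22); s=r.read_state(); print(a,h,np.round(s['contact_force'],1),np.round(s['eef_pos'],4))
    if h or np.linalg.norm(s['contact_force'][:2])>22: break
st()
s,_=snap('side','s_shut')
```

```text
False
False
{'time_s': 21.167, 'eef_pos': [0.554, -0.052, 0.105], 'contact_force': [0.089, 0.142, 0.082], 'grip_width': -0.0, 'grip_force': 0.0}
0.06 False [-0.   0.1  0.1] [ 0.5585 -0.051   0.105 ]
0.03 False [-6.1 -1.6  3.7] [ 0.5603 -0.0503  0.1049]
0.01 False [-8.8 -1.3  5.9] [ 0.5619 -0.0498  0.1049]
-0.01 False [0.2 1.1 0.5] [ 0.5665 -0.0491  0.105 ]
-0.03 False [-9.  -0.9  5.4] [ 0.5669 -0.0488  0.105 ]
-0.05 False [-18.3  -2.6  11.5] [ 0.5669 -0.0486  0.105 ]
-0.07 False [-28.3  -4.8  17.1] [ 0.5668 -0.0483  0.1049]
{'time_s': 23.208, 'eef_pos': [0.567, -0.048, 0.105], 'contact_force': [-28.29, -4.808, 17.06], 'grip_width': 0.0, 'grip_force': 13.83}
```

The force rose to 9 N, dropped to 0, then met a hard stop, which fits the tongue snapping in. I'll back off and verify.

Run:
```python
from h import *
p,q=push(0,off=.07,flip=np.pi); r.move_straight(p,q,speed=.08)
p[2]=.27; r.move_straight(p,speed=.15)
r.movej([1.119,.342,1.524,0,1.275,-.146]); r.hold(.3); st()
im,d=snap('top','t_end');P=cloud('top',d);s,ds=snap('side','s_end');Q=cloud('side',ds)
m=np.zeros(d.shape,bool);m[120:200,165:275]=1
L=(P[...,:2]-C)@np.stack([X,Y],1)
g=m&(P[...,2]>.128)&(P[...,2]<.142)&(L[...,0]<-.045)&(abs(L[...,1])<.09)
k=np.polyfit(L[g][:,1],L[g][:,0],1);print('gate slope rad',-k[0],'x at hinge',k[0]*-.092+k[1],g.sum())
for n,c in dict(placed=crib(.005,.04),stored=[.664,-.124],block=[.549,-.287],tape=[.639,-.285]).items():
    b=(np.linalg.norm(P[...,:2]-c,axis=-1)<.04)&(P[...,2]>(.1 if n[1] in'lt' and n in('placed','stored') else .01))&(P[...,2]<.135)
    print(n,P[b].min(0).round(3),P[b].max(0).round(3))
cv2.imwrite('pics/crop7.png',np.hstack([cv2.resize(im[70:270,130:350],(396,360),interpolation=2),cv2.resize(s[120:270,110:275],(396,360),interpolation=2)])[:,:,::-1])
```

```text
{'time_s': 28.05, 'eef_pos': [0.158, 0.501, 0.231], 'contact_force': [-0.019, 0.202, -0.145], 'grip_width': -0.0, 'grip_force': 0.0}
gate slope rad 0.0010094233053857848 x at hinge -0.06596120200883761 648
placed [ 0.643 -0.039  0.1  ] [ 0.663 -0.017  0.13 ]
stored [ 0.656 -0.133  0.1  ] [ 0.673 -0.113  0.13 ]
block [ 0.519 -0.317  0.011] [ 0.579 -0.258  0.022]
tape [ 0.613 -0.312  0.01 ] [ 0.667 -0.259  0.023]
```

View pics/crop7.png

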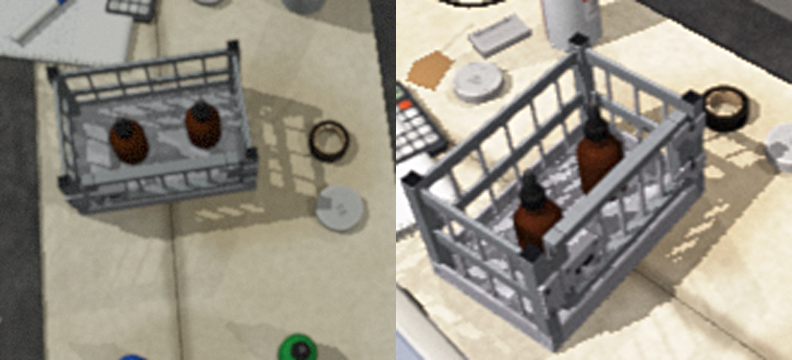

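The gate is shut (about 0.001 rad) and stayed shut after release. Both bottles stand upright in the crib, at (130,140) and (205,125) in the left panel, and the block and tape haven't moved.

```bash
python3 -c "
from h import *
print(r.finish_job())"
```

```text
the job is handed in; nothing more can be done
None
```

The job is handed in at about 28 s: the brown bottle stands upright in the crib beside the stored one, the gate measured shut (about 0.001 rad) and stayed shut after release, and the test block and tape roll are where they were.

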